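# Load the dish imager, align the quarter-turn fastener and hold the access panel pressed

### The arm

A 6-joint arm with a two-finger parallel gripper is mounted at the origin on a cart in front of the work surface, level with it; the furniture and walls round the work are solid. World frame = base frame: x ahead of the robot, y to its left, z up, the work surface at z = 0. Lengths are in mm, angles in degrees, forces in N, time in s.
With the tool pointing down it reaches from about 325 to 750 mm from the base axis. Payload 7.6 kg.
Tool frame: the origin (TCP) lies on the centre line of the jaws, within the pads' length; the fingertips stand 11 mm ahead of it and the grasp point (between the pads) lies 8 mm behind it; z points along the fingers, y is the line along which they close (so a half turn about z gives the same grasp; the last joint's range is limited). The gripper opens to 85 mm and grips with 20 to 120 N. Pads are 22 mm wide; open, the fingers measure 114 mm over their backs; the gripper's body (76 mm by 85 mm) begins 54 mm behind the grasp point. The pads swing forward as they close: fully open they stand 13 mm farther back than shut.
Start: joints at [-75.418, 2.991, 80.254, -0, 96.75, -4.028], TCP at [167.562, -497.562, 242.323] pointing down, gripper open.
Joint ranges: [-166.34, 166.34], [-52.06, 124.39], [6.96, 135.62], [-60.46, 240.46], [14.63, 156.25], [-167.68, 167.68]. Speed limits (degrees/s): [147.25, 147.25, 172.46, 180, 180, 180].

### API

Orientations are given as a 3x3 rotation matrix whose columns are the frame's x, y, z axes.
In Python, from station import env, effector, kin, cams, order, telemetry gives the robot as it stands. Calls block until the motion is done:
- env.move_pose(position, orientation): joint-space move of the TCP to a pose.
- env.line_to(position, rot=None, v=150, threshold=None): straight line of the TCP; rot=None keeps the orientation; v is the mean speed in mm/s. With threshold (N) it stops when the force on the tool has changed by that much, and returns True; else False.
- env.movej(angles): joint-space move.
- effector.move_gripper(opening, squeeze=None): finger opening in mm; squeeze is the grip in N (None keeps the last); returns when the fingers have stopped.
- env.sleep(seconds).
- kin.solve_ik(position, orientation): joint angles nearest the present ones, or None.
- cams.read_camera(name): name is "scene" or "side" or "wrist"; returns the picture (420x560x3 uint8, red, green, blue); there is no depth.
- cams.get_calibration(name): a dict with "fovy" (degrees; the focal length in pixels is half the picture's height over the tangent of half this angle, whatever the lens; pixels are square), "cx", "cy" (the principal point, pixels), "view" (4x4, takes a point from world to camera coordinates). Camera axes: x right, y up, looking along -z (the intrinsics and any distortion apply to the point x, -y, -z); pixel columns grow to the right and rows downward; lengths in mm; the calibration is good to about 2 mm. A picture is of the moment at which its call begins: read the wrist's pose just before it. get_calibration takes no time and is no camera call; for the wrist camera it gives the pose at the moment of the call.
A pose or a line that the arm cannot do raises env.Unreachable and nothing moves.
- order.close_job(): hands the job in; it is judged then, once.
Readings, each from a call of its own:
- telemetry.read_time_s(): time.
- telemetry.read_q(): joint angles.
- telemetry.read_qvel(): joint speeds.
- telemetry.read_joint_torque(): joint torques, N m.
- telemetry.read_position(): TCP position.
- telemetry.read_eef_rot(): TCP orientation.
- telemetry.read_contact_force(): force on the tool from outside, world axes, zero at the start.
- telemetry.read_moment(): the same for the moment, N m.
- telemetry.read_opening(): finger opening in mm.
- telemetry.read_grip_force(): force on a finger pad.
Only numpy, scipy, OpenCV 4.12 (cv2) and the standard library are available. Lean on these libraries where they do the work, as an engineer would, in place of code of your own. Each camera call takes 0.05 s, during which the arm holds its last target. There are 200 camera calls.

### The job

Carry the petri dish with the pink medium level and put it flat on the imager's stage, between the four brass stops, and let go of it; then slide the blue access panel fully closed over it. Only then turn the panel's quarter-turn fastener clockwise until its white slot line is in line with the two yellow marks, with the panel still raised, and after that press the panel right down against the frame and finish while holding it pressed down, fastener still aligned. Leave everything else on the bench where it is.

Things in the scene. Friction and masses are not known exactly. Their poses are not given: they have to be found in the camera images.
- dish_pink: the dish to load: round closed glass petri dish with pink medium, 58 to 61 mm across, 15 mm high, 30 g, lying flat on the worktop; origin under its centre. Gripped across its width with the fingertips just above the surface. Its yaw does not matter
- imager: the dish imager, fixed: low white housing 180 mm (its x) by 276 mm (its y), origin on the worktop in its middle. Rails 16 mm wide run along its y at x = +-82 mm, tops at z = 42 mm, 148 mm clear between them. Open stage in its +y half; the panel starts parked over its -y half. Low lip, top at 30 mm, at y = 122 to 134 mm
- stage_center (a point): middle of the aluminium stage plate, on its top face (22 mm above the worktop, at x = 0, y = 75 mm of the imager); its axes are the imager's. Four brass stop pins, 8 mm thick and 8 mm high, stand round it on the diagonals at 39.5 mm, so that the dish has 3 to 6 mm of play between them
- receptacle: slotted steel receptacle of the fastener, fixed on the imager at y = 20 mm (origin at worktop level), 30 mm (x) by 24 mm (y), top at z = 35 mm. It and the lip stand to the -y and +y of the dish: lower the dish with the fingers on its two sides along the imager's x, where there is room
- cover_slide (a joint): travel of the blue access panel along the imager's +y (m): 0 parked, stage open; 0.125 fully closed over the stage, against a stop. About 1.5 N of friction; it can be dragged by the fastener's wing or pushed at its edge. It passes clear above a seated dish
- panel (a joint): how far the panel is pressed down (m): 0 raised by its springs, 0.006 against the frame. About 4 N starts it down, about 9 N takes it right down; let go, it rises. Under it the fastener's cross pin meets the receptacle after 2 to 3 mm unless the slot is aligned to better than about 0.18 rad: then it drops in and the panel goes right down
- panel_top (a point): middle of the panel's top face. Blue panel, 196 mm (imager's x) by 120 mm (imager's y) by 6 mm, top face 54 mm above the worktop when raised
- fastener (a joint): angle of the quarter-turn fastener (rad), counterclockwise seen from above: 0 when its slot lies along the imager's x, in line with the two yellow marks on the panel; it starts at 0.6 to 1.35 and is turned clockwise to 0. Range -0.5 to 1.6, no stop at 0; stays where it is left (friction 0.05 N m)
- fastener_grip (a point): point on the fastener's axis, 18 mm above the panel's top, to grip its black wing: a bar 36 mm long along this point's x (as is the white slot line on top), 12 mm wide along y, top 26 mm above the panel, on a steel washer 40 mm across, 2 mm high. It lies 35 mm towards the imager's -y from panel_top
- dish_pale: bystander: 61 mm glass dish with pale yellowish medium, 15 mm high, origin under its centre
- dish_empty: bystander: 61 mm empty clear glass dish, 15 mm high, origin under its centre
- beaker: bystander: clear glass beaker, 62 mm wide, 80 mm high, origin under its centre
- wash_bottle: bystander: white squeeze bottle with red cap and bent spout, 64 mm wide, 216 mm high, origin at its underside
- small_bottle: bystander: small amber bottle with a pale cap, 40 mm wide, 88 mm high, origin under its centre
- strip_box: bystander: small yellow carton with a rainbow strip, 42 x 72 x 18 mm, origin under its centre
- black_marker: bystander: grey and black marker pen lying down, 120 x 16 mm, origin under its middle
There are look-alikes about, which are no part of the job. What is shaped like the dish_pink but green or orange is not meant.

How it is judged:
By the outcome, as a careful person would: the job done as asked, in the order asked, and still so for the second after the job is handed in, while the arm keeps its last pose, push and grip.
It also fails if it takes over 42 s, if anything falls off the work surface, if the arm or the gripper's body presses on something with over 40 N, if the wrist force passes 120 N, or if a joint passes its speed limit or range.

## Working session

There is one attempt and no reset: what is moved stays moved. The work goes in short steps, each a Python script; the robot and the scene stay as the last script left them, time stands still between calls to the robot, and variables do not carry over. Pictures are saved under pics/ and viewed, at most 10 in all, crops included, and the job is handed in when it is done.

```bash
ls; mkdir -p pics
python3 - <<'E'
from station import env, effector, kin, cams, order, telemetry
import cv2
for n in ["scene","side"]:
    im=cams.read_camera(n); cv2.imwrite(f"pics/{n}0.png",im[:,:,::-1]); 
    c=cams.get_calibration(n); print(n,{k:(v if k!='view' else v.round(3).tolist()) for k,v in c.items()})
c=cams.get_calibration("wrist"); print(c)
im=cams.read_camera("wrist"); cv2.imwrite("pics/wrist0.png",im[:,:,::-1])
print(telemetry.read_time_s(),telemetry.read_eef_rot())
E
```

```text
pics
scene {'fovy': 51.64145974654548, 'cx': 267.6162758010594, 'cy': 208.83368126582647, 'view': [[-0.645, -0.764, 0.009, 351.719], [0.444, -0.365, 0.818, -302.744], [-0.622, 0.531, 0.575, -1040.918], [0.0, 0.0, 0.0, 1.0]]}
side {'fovy': 57.24991881812196, 'cx': 278.124311169628, 'cy': 210.9934089856152, 'view': [[0.98, -0.197, -0.016, -528.682], [0.131, 0.589, 0.798, -133.183], [-0.148, -0.784, 0.603, -1181.502], [0.0, 0.0, 0.0, 1.0]]}
{'fovy': 58.46986960176077, 'cx': 278.2697460872728, 'cy': 211.08373788749424, 'view': array([[ 3.18841829e-01, -9.47807641e-01, -7.50897463e-04,
        -5.24569009e+02],
       [ 8.98856702e-01,  3.02625891e-01, -3.16976655e-01,
         4.05748867e+01],
       [ 3.00660137e-01,  1.00390467e-01,  9.48433043e-01,
        -3.80776158e+02],
       [ 0.00000000e+00,  0.00000000e+00,  0.00000000e+00,
         1.00000000e+00]])}
0.15 [[ 9.47720245e-01  3.19102266e-01 -2.85470934e-04]
 [ 3.19102383e-01 -9.47719600e-01  1.10862228e-03]
 [ 8.32174829e-05 -1.14175824e-03 -9.99999345e-01]]
```

View pics/scene0.png

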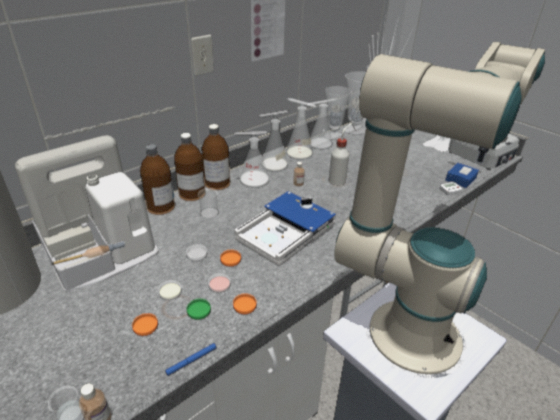

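View pics/side0.png

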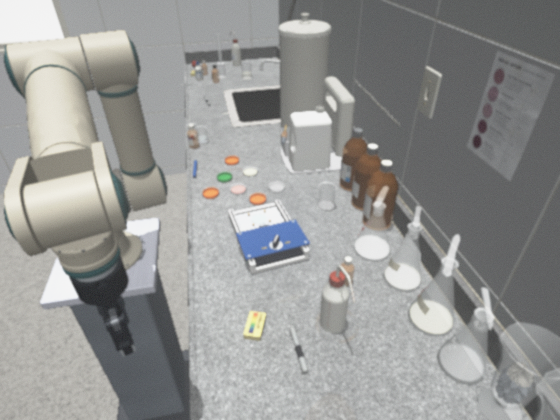

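The scene view shows the pink dish at about (219,283) and the imager at about (285,225) with its panel parked. The side view has the pink dish at (238,188), the blue panel at about (270,240) and the fastener at (277,240). Next I'll cast rays for rough positions.

```bash
cat > h.py <<'E'
import numpy as np, cv2
from station import env, effector, kin, cams, order, telemetry
def ray(c,u,v):
    f=210/np.tan(np.radians(c['fovy']/2)); V=np.array(c['view']); R=V[:3,:3]
    d=R.T@np.array([(u-c['cx'])/f,-(v-c['cy'])/f,-1]); return -R.T@V[:3,3], d
def onz(c,u,v,z):
    o,d=ray(c,u,v); return o+d*(z-o[2])/d[2]
def proj(c,p):
    f=210/np.tan(np.radians(c['fovy']/2)); V=np.array(c['view']); q=V[:3,:3]@p+V[:3,3]
    return np.array([c['cx']+f*q[0]/-q[2],c['cy']-f*q[1]/-q[2]])
def snap(n,name=None):
    c=cams.get_calibration(n); im=cams.read_camera(n)
    if name: cv2.imwrite(f"pics/{name}.png",im[:,:,::-1])
    return c,im
def hsv(im): return cv2.cvtColor(im,cv2.COLOR_RGB2HSV)
def down(a):  # tool down, tool y axis (closing line) at angle a (rad) from world x
    y=np.array([np.cos(a),np.sin(a),0]); z=np.array([0,0,-1.]); return np.column_stack([np.cross(y,z),y,z])
E
python3 - <<'E'
from h import *
for n,pts in dict(scene=[(219,282,15,'pink'),(231,258,15,'or1'),(197,252,15,'empty'),(170,290,15,'pale'),(199,309,15,'green'),(245,303,15,'or2'),(145,324,15,'or3')],side=[(238,188,15,'pink'),(258,198,15,'or1'),(277,186,15,'empty'),(250,171,15,'pale'),(225,177,15,'green'),(211,193,15,'or2'),(232,160,15,'or3')]).items():
    c=cams.get_calibration(n)
    for u,v,z,t in pts: print(n,t,onz(c,u,v,z).round(0))
    im=cv2.imread(f"pics/{n}0.png"); h=cv2.cvtColor(im,cv2.COLOR_BGR2HSV)
    m=cv2.inRange(h,(105,140,60),(125,255,255)); k,l,s,ce=cv2.connectedComponentsWithStats(m)
    for i in range(1,k):
        if s[i,4]>200:
            cn=max(cv2.findContours((l==i).astype('uint8'),0,1)[0],key=len); 
            q=cv2.approxPolyDP(cv2.convexHull(cn),6,True)[:,0]
            print(n,s[i].tolist(),[ (p.tolist(),onz(c,*map(float,p),54).round(0)[:2].tolist()) for p in q])
E
```

```text
scene pink [432. 266.  15.]
scene or1 [489. 184.  15.]
scene empty [573. 245.  15.]
scene pale [490. 381.  15.]
scene green [386. 358.  15.]
scene or2 [329. 258.  15.]
scene or3 [429. 484.  15.]
scene [447, 164, 30, 23, 312] [([476, 170], [272.0, -765.0]), ([465, 186], [240.0, -631.0]), ([447, 179], [305.0, -625.0]), ([458, 164], [338.0, -755.0])]
scene [269, 193, 65, 38, 1127] [([269, 207], [572.0, -28.0]), ([286, 193], [599.0, -124.0]), ([333, 215], [413.0, -153.0]), ([312, 230], [401.0, -49.0])]
scene [166, 345, 49, 29, 228] [([214, 345], [247.0, 406.0]), ([167, 373], [251.0, 519.0])]
side pink [438. 254.  15.]
side or1 [501. 174.  15.]
side empty [582. 235.  15.]
side pale [499. 365.  15.]
side green [397. 342.  15.]
side or2 [337. 243.  15.]
side or3 [438. 470.  15.]
```

Colours and layout match, but the two views disagree by about 12 mm, so there is probably lens distortion. I'll take centred wrist views of the imager and then the dish.

```bash
python3 - <<'E'
from h import *
import pickle
R=down(-np.pi/2)
for i,p in enumerate([(522,-10,300),(472,258,230)]):
    env.move_pose(p,R); env.sleep(.15)
    c,im=snap("wrist",f"w{i}"); pickle.dump((c,im),open(f"w{i}.pkl","wb"))
    print(telemetry.read_time_s(),telemetry.read_position(),telemetry.read_q())
E
python3 - <<'E'
import cv2,numpy as np
a=cv2.imread('pics/w0.png');b=cv2.imread('pics/w1.png')
cv2.imwrite('pics/w01.png',cv2.resize(np.vstack([a,b]),None,fx=.7,fy=.7))
E
```

```text
2.5167 [521.98868847 -10.52490198 299.96027085] [-5.20665332e+00  2.17558383e+00  7.45800279e+01 -2.60723825e-03
  1.03246172e+02  8.48414709e+01]
3.8083 [472.65357345 257.02994331 230.42592654] [ 2.46076338e+01  5.26940954e+00  7.92114649e+01 -5.81635831e-03
  9.54760152e+01  1.14712151e+02]
```

View pics/w01.png

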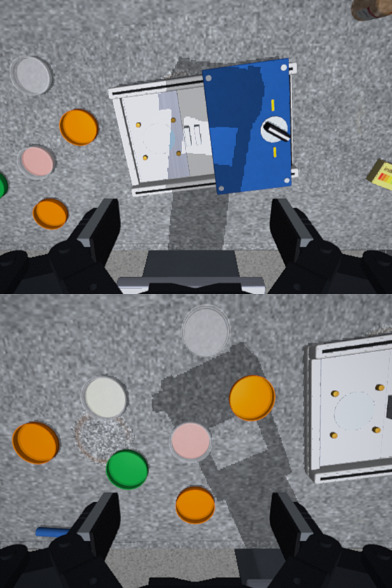

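View pics/w0.png

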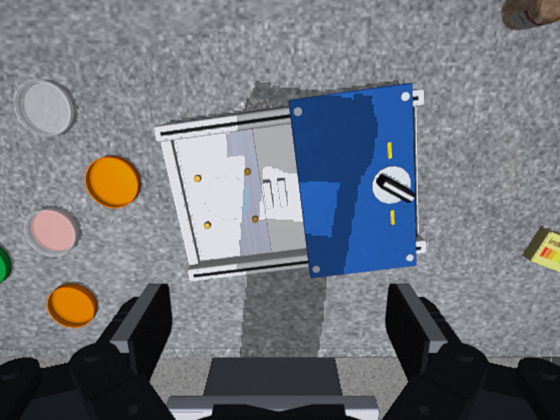

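The wrist views show four brass pins at about (198,179), (248,172), (255,219) and (208,225), yellow marks at (390,150) and (393,217), and the wing at about (393,186). In the second view the pink dish is near full-resolution (272,210). Now I'll extract positions and check them against the stated sizes.

Run:
```python
from h import *
import pickle
c,im=pickle.load(open('w0.pkl','rb')); H=hsv(im)
def comps(m,lo,hi=1e9):
    k,l,s,ce=cv2.connectedComponentsWithStats(m); return [(s[i].tolist(),ce[i]) for i in range(1,k) if lo<=s[i,4]<hi]
pins=[]
for s,ce in comps(cv2.inRange(H,(10,110,60),(35,255,255)),12,400):
    if 160<ce[0]<450 and 120<ce[1]<280:
        z=31 if ce[0]<300 else 55
        print(s,ce.round(1),onz(c,*ce,z-1).round(1)); 
        if z==31: pins.append(onz(c,*ce,29)[:2])
pins=np.array(pins); C=pins.mean(0); print('C',C,np.linalg.norm(pins-C,axis=1)); 
m=cv2.inRange(H,(100,120,40),(128,255,255)); m=cv2.morphologyEx(m,cv2.MORPH_OPEN,np.ones((5,5))); m[:, :250]=0
cn=max(cv2.findContours(m,0,1)[0],key=cv2.contourArea); r=cv2.minAreaRect(cn); q=cv2.approxPolyDP(cv2.convexHull(cn),8,True)[:,0]
W=np.array([onz(c,*map(float,p),54)[:2] for p in q]); print(q.tolist(),W.round(1).tolist(),np.linalg.norm(W-np.roll(W,1,0),axis=1).round(1),W.mean(0))
# wing: dark pixels in washer region
x0,y0=365,160; sub=H[y0:212,x0:425]
bl=(sub[:,:,2]<60).astype('uint8'); print([ (s,(ce+[x0,y0]).round(1)) for s,ce in comps(bl,30)])
cv2.imwrite('pics/wing.png',cv2.resize(im[140:232,345:435,::-1],None,fx=6,fy=6,interpolation=cv2.INTER_CUBIC))
c,im=pickle.load(open('w1.pkl','rb')); H=hsv(im)
mm=cv2.inRange(H,(0,35,110),(8,130,255))|cv2.inRange(H,(170,35,110),(180,130,255))
for s,ce in comps(mm,300): print('pink',s,ce,onz(c,*ce,8).round(1),onz(c,s[0],ce[1],12)[:2],onz(c,s[0]+s[2],ce[1],12)[:2])
P=[onz(c,*ce,29)[:2] for s,ce in comps(cv2.inRange(H,(10,110,60),(35,255,255)),12,400) if ce[0]>450]
print('pins w1',np.round(P,1).tolist(),np.mean(P,0))
```

```text
[388, 143, 4, 15, 50] [389.2 150.4] [ 542.  -122.4   54. ]
[244, 169, 6, 6, 30] [246.8 171.5] [515.2  23.7  30. ]
[194, 175, 7, 7, 35] [196.8 178.1] [507.9  78.8  30. ]
[391, 210, 3, 14, 41] [392.  216.7] [ 471.2 -131.9   54. ]
[252, 216, 6, 6, 29] [254.7 218.6] [460.7  16.2  30. ]
[204, 222, 6, 7, 32] [206.7 225. ] [453.   71.3  30. ]
C [483.8798172   47.64859053] [39.2023132  39.3507723  39.22868609 39.33484694]
[[411, 83], [415, 253], [406, 266], [318, 276], [289, 100]] [[606.2, -137.3], [428.7, -161.4], [412.8, -153.1], [400.4, -55.2], [590.8, -21.1]] [117.2 179.2  17.9  98.7 193.4] [ 487.77651895 -105.62576852]
[([12, 15, 39, 27, 304], array([394.5, 186.5]))]
pink [246, 186, 53, 49, 2071] [271.97971994 209.901014  ] [437.7 263.3   8. ] [439.11159708 288.82809081] [438.98967885 236.68277665]
pins w1 [[514.8, 24.6], [507.4, 79.9], [459.8, 17.3], [452.3, 72.6]] [483.59782144  48.57679863]
```

View pics/wing.png

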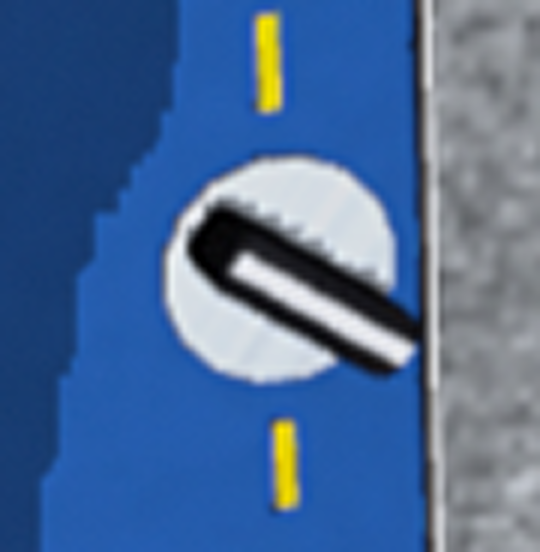

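Checks hold: pin radius 39.3 mm, stage at (483.7, 48), imager yaw about 7.5°, fastener near (507, -129), wing about 54° ccw. I'll grasp the dish and place it with the same tool yaw, so any camera bias cancels.

```bash
python3 - <<'E'
from h import *
T=telemetry
c=cams.get_calibration
R=down(np.radians(7.5)); d=np.array([437.7,263.3])
effector.move_gripper(78,25)
env.move_pose((*d,60),R)
print('hit',env.line_to((*d,9),v=120,threshold=6),T.read_position(),T.read_contact_force())
effector.move_gripper(40,25); print(T.read_opening(),T.read_grip_force())
env.line_to((*d,110),v=200); print(T.read_opening(),T.read_grip_force(),T.read_position())
s=np.array([483.7,48.2])
env.move_pose((*s,110),R); 
env.line_to((*s,48),v=150); env.sleep(.1)
snap("wrist","hold"); snap("side","sidehold")
print(T.read_opening(),T.read_position(),T.read_time_s())
E
python3 - <<'E'
import cv2,numpy as np
a=cv2.imread('pics/hold.png');b=cv2.resize(cv2.imread('pics/sidehold.png')[170:290,190:350],None,fx=3.5,fy=3.5)
cv2.imwrite('pics/h1.png',cv2.resize(np.vstack([a,b]),None,fx=.7,fy=.7) if a.shape[1]==b.shape[1] else a)
E
```

```text
hit False [438.05536382 263.4549377    9.51809375] [-0.188411   -0.24845086  0.70470239]
61.55920507466695 26.029808074235916
61.705655323983706 27.3701161891222 [437.24395797 263.06092288 109.0550285 ]
61.25104065484719 [484.47511571  48.36866533  49.24043371] 8.725
```

View pics/h1.png

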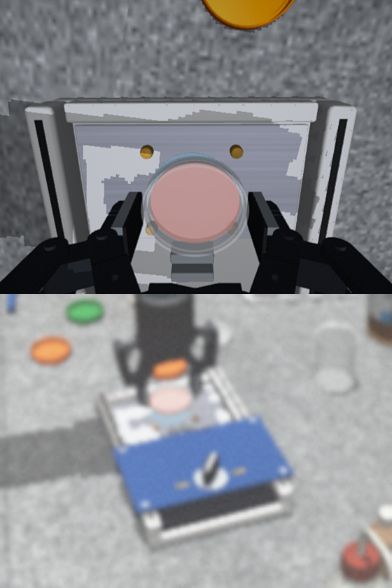

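The dish is held level between the pads, centred laterally between the visible pins at (147,152) and (236,152) in the scaled picture. Next I'll lower it with contact sensing: seated should be TCP z about 31, while on the pins would be about 39.

Run:
```python
from h import *
T=telemetry
s=np.array([483.7,48.2]); f0=T.read_contact_force()
h=env.line_to((*s,29.5),v=40,threshold=4); p=T.read_position(); print('hit',h,p,T.read_contact_force()-f0,T.read_time_s())
if p[2]<35:
    effector.move_gripper(74); print(T.read_opening(),T.read_contact_force()-f0)
    env.line_to((*s,110),v=200)
    y=np.array([-.132,.991])
    env.move_pose((*(s-40*y),250),down(np.radians(-82.5))); env.sleep(.1)
    snap("wrist","placed"); print(T.read_time_s())
```

```text
hit True [483.55990511  48.14168844  31.76818652] [ 0.97956605 -0.51658459  1.57032021] 9.1417
73.63913196012795 [-0.31952149 -0.26979309  1.50322466]
11.45
```

View pics/placed.png

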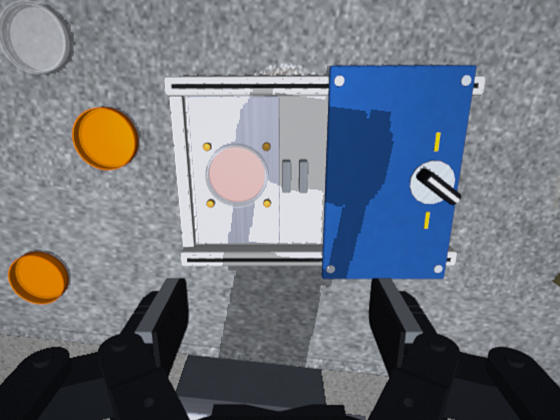

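The dish sits flat between the four pins, with pins at (207,147), (267,147), (267,203) and (211,203) and the dish at (237,175). Next comes gripping the wing and dragging the panel closed.

Run:
```python
from h import *
import pickle
T=telemetry
c,_=pickle.load(open('w0.pkl','rb'))
A=onz(c,383.7,183.7,80);B=onz(c,412.5,199.2,80); w=np.degrees(np.arctan2(*(A-B)[[1,0]])); 
c2=cams.get_calibration("wrist"); im=cv2.imread('pics/placed.png'); H=cv2.cvtColor(im,cv2.COLOR_BGR2HSV)
m=cv2.inRange(H,(20,120,80),(35,255,255)); k,l,s,ce=cv2.connectedComponentsWithStats(m)
M=[onz(c2,*ce[i],54) for i in range(1,k) if s[i,4]>20 and 400<ce[i][0]<460]
print('wing',w,'marks',np.round(M,1).tolist(),np.mean(M,0), np.linalg.norm(M[0]-M[-1]),np.degrees(np.arctan2(*(M[0]-M[-1])[[1,0]])))
# edges of stage pins in the same view
y=np.array([-.1305,.9914]); F=np.array([483.7,48.2])-180*y; print('F',F)
F=(F+np.mean(M,0)[:2])/2
if 45<w<85:
    R=down(np.radians(w-90)); effector.move_gripper(34)
    env.move_pose((*F,115),R)
    f0=T.read_contact_force(); h=env.line_to((*F,72),v=120,threshold=6); print('hit',h,T.read_position(),T.read_contact_force()-f0)
    if not h:
        effector.move_gripper(0,60); print('open',T.read_opening(),T.read_grip_force(),T.read_contact_force()-f0)
        snap("side","grip")
print(T.read_time_s())
```

```text
wing 62.09199709355515 marks [[542.4, -122.7, 54.0], [471.1, -132.3, 54.0]] [ 506.73095723 -127.4681152    54.        ] 71.94659518911871 7.64559013526279
F [ 507.19  -130.252]
hit False [ 507.26335003 -128.69409056   72.55491939] [0.42674722 0.4700434  0.16061848]
open 10.433514881525248 62.52460777759552 [-8.40868624 -0.24304674  4.29798922]
13.9167
```

The wing is gripped. I'll drag the panel to its stop.

Run:
```python
from h import *
T=telemetry
y=np.array([-.1320,.9912,0]); y/=np.linalg.norm(y); x=np.array([y[1],-y[0],0])
p=T.read_position(); p[2]=72.3
print(T.read_contact_force())
h=env.line_to(p+110*y,v=90); print(T.read_contact_force())
h=env.line_to(p+131*y,v=25,threshold=10); q=T.read_position(); print(h,(q-p)@y,(q-p)@x,q,T.read_contact_force(),T.read_opening())
env.sleep(.2); q=T.read_position(); print((q-p)@y,T.read_contact_force(),T.read_moment()); 
im=cams.read_camera("scene")[180:260,220:350]; im2=cams.read_camera("side")[180:290,200:340]; wr=cams.read_camera("wrist")
o=np.zeros((560,800,3),'uint8'); a=cv2.resize(im,(390,240),interpolation=2); b=cv2.resize(im2,(390,306),interpolation=2); o[:240,:390]=a; o[240:546,:390]=b; o[:300,400:]=cv2.resize(wr,(400,300)); cv2.imwrite('pics/closed.png',o[:,:,::-1]); print(T.read_time_s())
```

```text
[-7.0760142   0.21337212  4.74282409]
[-6.05117159  0.86268463  3.68083587]
True 122.70498461544923 -0.4070260731933324 [489.67231962  -7.52429311  73.50943296] [-2.54724946 -3.38234757  3.47844533] 10.584970753284495
122.7369377963395 [-0.03754103 -3.71903818  5.09698221] [-0.71807357 -0.25932614  0.01989325]
16.2333
```

View pics/closed.png

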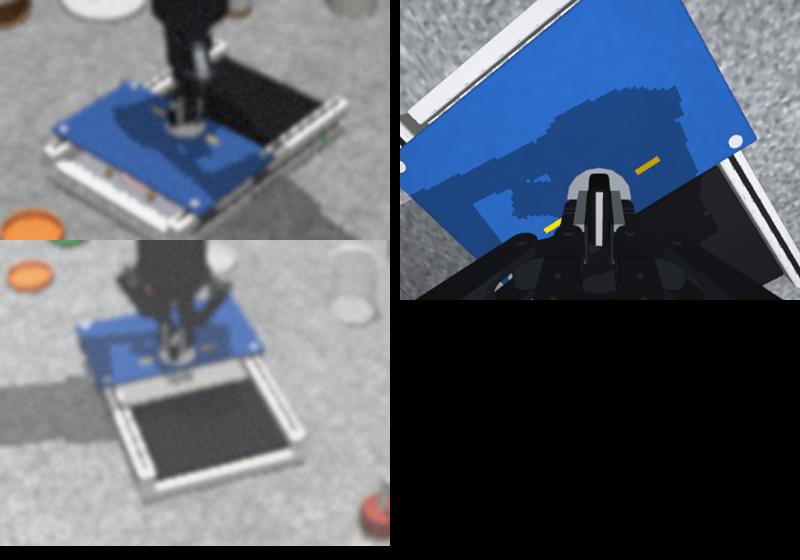

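The panel is nearly or fully closed: 122.7 mm travelled, with the force only slight. I'll push on with a higher threshold to confirm the stop, and lift about 1 mm to take the downward load off.

Run:
```python
from h import *
T=telemetry
y=np.array([-.1320,.9912,0]); y/=np.linalg.norm(y); x=np.array([y[1],-y[0],0])
q=T.read_position()
def show(t): env.sleep(.15); print(t,((T.read_position()-q)@y).round(2),T.read_position().round(2),T.read_contact_force().round(2),T.read_time_s())
g=q.copy(); g[2]=73.3
env.line_to(g+2*y,v=20,threshold=25); show('a')
h=env.line_to(g+6*y,v=20,threshold=18); print(h); show('b')
g[2]=74.3; p=T.read_position(); p[2]=74.3
env.line_to(p,v=20); show('c')
```

```text
a 0.2 [489.65  -7.27  73.6 ] [  0.52 -11.58   3.28] 16.6417
True
b 0.09 [489.64  -7.38  73.67] [ 0.39 -5.03  1.26] 17.025
c 0.11 [489.54  -7.38  73.74] [ 3.46 -4.18 -4.41] 17.425
```

The stop is confirmed: no travel under 12 N. Now I'll turn the fastener clockwise in place with the panel raised.

Run:
```python
from h import *
T=telemetry
p0=T.read_position()
def ang(): r=T.read_eef_rot(); return np.degrees(np.arctan2(r[1,1],r[0,1]))
a0=ang(); tgt=7.6-90; print('a0',a0)
p=p0.copy(); p[2]=74.0
for f in (1/4,2/4,3/4,1):
    env.move_pose(p,down(np.radians(a0+f*(tgt-a0))))
    print(round(ang(),2),T.read_position().round(2),T.read_contact_force().round(2),T.read_moment().round(2),round(T.read_opening(),2))
env.sleep(.1)
wr=cams.read_camera("wrist"); cv2.imwrite('pics/turned.png',wr[:,:,::-1]); print(ang(),T.read_time_s())
```

```text
a0 -28.024277983039788
-41.4 [489.39  -7.42  73.7 ] [ 2.24 -3.35 -3.19] [-0.57 -0.5  -0.09] 10.59
-54.85 [489.22  -7.24  73.67] [ 0.87 -2.78 -3.57] [-0.51 -0.25 -0.03] 10.23
-68.4 [489.13  -7.1   73.67] [-0.75 -0.48 -2.42] [-0.31 -0.06 -0.07] 10.38
-81.97 [489.09  -6.97  73.66] [-0.65  2.04 -4.21] [ 0.09  0.17 -0.04] 10.75
-82.1424772611607 18.9333
```

View pics/turned.png

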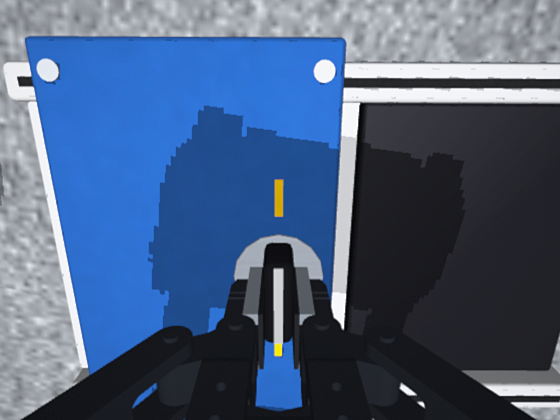

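The slot is in line with both yellow marks at (279,198) and (278,350). I'll bias the panel towards its stop and then press straight down while still gripping.

Run:
```python
from h import *
T=telemetry
y=np.array([-.1320,.9912,0]); R=down(np.radians(7.6-90))
def show(t): print(t,T.read_position().round(2),T.read_contact_force().round(2),round(T.read_opening(),2),round(T.read_time_s(),2))
effector.move_gripper(0,100); show('grip')
p=T.read_position()+1.2*y; p[2]=73.7
env.line_to(p,rot=R,v=20); show('bias')
for z in (71.5,69.5,67.5,66,64.5,63):
    p[2]=z; env.line_to(p,rot=R,v=20); env.sleep(.1); show(z)
    if T.read_contact_force()[2]>22: break
```

```text
grip [489.2   -7.28  73.8 ] [-2.21  0.98 -2.8 ] 9.38 19.15
bias [489.12  -6.77  73.82] [-2.01 -5.   -2.1 ] 9.42 19.4
71.5 [489.21  -6.8   72.57] [-6.51 -3.85  5.29] 9.42 19.76
69.5 [489.24  -6.78  70.77] [-7.65 -4.26  7.08] 9.1 20.11
67.5 [489.27  -6.79  68.96] [-7.76 -4.57  7.44] 9.42 20.46
66 [489.27  -6.8   67.61] [-7.42 -5.31  9.12] 9.33 20.81
64.5 [489.43  -6.81  67.41] [-14.76  -4.    19.  ] 8.91 21.16
63 [489.59  -6.86  67.24] [-18.66  -2.8   28.33] 9.68 21.51
```

The panel went down 6.3 mm on the spring profile, then hit hard contact at 28 N. I'll take one last look before handing in.

Run:
```python
from h import *
wr=cams.read_camera("wrist"); im2=cams.read_camera("side")[150:310,180:340]
cv2.imwrite('pics/final.png',np.hstack([cv2.resize(wr,(480,360)),cv2.resize(im2,(320,360))])[:,:,::-1]); print(telemetry.read_contact_force(),telemetry.read_position())
```

```text
[-19.50561386  -3.68488137  27.09114115] [489.56589498  -6.83095552  67.20606634]
```

View pics/final.png

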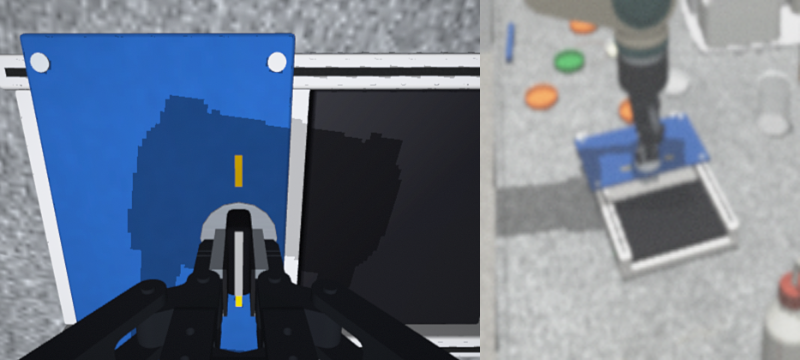

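The panel is closed and pressed down, and the slot at (239,260) is in line with the marks at (239,170) and (239,300). The other objects visible in the side view have not moved.

```bash
python3 -c "
from station import order
print(order.close_job())"
```

```text
the job is handed in; nothing more can be done
None
```

I handed the job in with the pink dish on the stage between the stops, the panel slid closed to its stop, the fastener turned clockwise into line with the yellow marks, and the panel held pressed down at about 27 N, at roughly 22 s of the 42 s allowed.

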